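Clear the corner jig and press the bracket home

ROBOT

A 7-joint arm with a two-finger parallel gripper is mounted at the origin on the work surface. World frame = base frame: x ahead of the robot, y to its left, z up, the work surface at z = 0. Lengths are in m, angles in rad, forces in N, time in s.
With the tool pointing down it reaches from about 0.4 to 0.85 m from the base axis. Payload 4.5 kg.
Tool frame: the origin (TCP) lies at the very end of the fingers, on their centre line; the grasp point (between the pads) lies 19 mm behind it; z points along the fingers, y is the line along which they close (so a half turn about z gives the same grasp; the last joint's range is limited). The gripper opens to 85 mm and grips with 20 to 120 N. Pads are 22 mm wide; open, the fingers measure 114 mm over their backs; the gripper's body (76 mm by 85 mm) begins 54 mm behind the grasp point. The pads swing forward as they close: fully open they stand 13 mm farther back than shut.
Start: joints at [0.034, 0.689, -0.195, 1.565, 0.157, 0.902, -0.215], TCP at [0.625, 0, 0.231] pointing down, gripper open.
Joint ranges: [-3.01, 3.01], [-0.46, 2.08], [-1.47, 1.51], [0.13, 2.56], [-1, 4.14], [0.04, 2.09], [-2.66, 2.66]. Speed limits (rad/s): [2.57, 2.57, 3.14, 3.14, 3.14, 3.14, 3.14].

INTERFACE

Orientations are given as a unit quaternion [x, y, z, w].
In Python, from bench import arm, optics, workorder gives the robot as it stands. The module is installed in compiled form; this text tells all that it offers.
- The arm moves only by the tool arm_command, never from a script. Its argument "targets" is a list of rows, each an object with "fingers": the opening, from 0 (shut) to 1 (fully open); "dp": the shift along the tool's x, y, z in cm, a list of three; "dr": the turn, a rotation vector about the tool's x, y, z in rad, a list of three. In form: [{"fingers": fingers, "dp": [tx, ty, tz], "dr": [wx, wy, wz]}, ...]. A call has exactly 10 rows; each row is the pose to reach, as a shift and turn from the pose commanded when the call began, along the tool's axes at that moment; what a row does not reach only later rows make up. A row lasts 1/10 s, in which the tool goes at most 50 mm and 8.59 degrees, less where a joint would pass 70% of its speed; a pose out of reach is approached as far as the arm can. A call with a gripper value outside its range is refused whole. The fingers move at their own pace and stop on an object; "squeeze" is the grip in N (left out, the last holds). Time passes only in rows, so rows that repeat a pose let the fingers close, or fill a call up. It gives the time, the measured TCP pose, the force, the opening and the grip force at its end, in the units of the state.
- arm.get_obs(): the state, without advancing time (a new reading comes with each control period).
- optics.capture(name): name is "scene" or "side" or "wrist"; returns (picture, depth): 420x560x3 uint8, blue, green, red; 420x560 float32, m along the optical axis (not along the pixel's ray), 0 where there is no reading.
- optics.get_calibration(name): a dict with "intrinsics" (3x3 intrinsics, pixels), "R" (3x3) and "t" (3): a world point X has camera coordinates R X + t. Camera axes: x right, y down, z forward; pixel columns grow to the right and rows downward; lengths in m; the calibration is good to about 2 mm. A picture is of the moment at which its call begins: read the wrist's pose just before it. get_calibration takes no time and is no camera call; for the wrist camera it gives the pose at the moment of the call.
- workorder.hand_in(): hands the job in; it is judged then, once.
The state is a dict: "clock": time; "qpos": joint angles; "qd": joint speeds; "joint_torque": joint torques, N m; "ee_pos": TCP position; "orientation": TCP orientation; "ft_force": force on the tool from outside, world axes, zero at the start; "ft_torque": the same for the moment, N m; "gripper_width": opening from 0.0 (shut) to 1.0 (fully open); "grip_force": force on a finger pad.
Only numpy, scipy, OpenCV 4.12 (cv2) and the standard library are available. Lean on these libraries where they do the work, as an engineer would, in place of code of your own. Each camera call takes 0.05 s, during which the arm holds its last target. There are 200 camera calls.

TASK

Take the roof-shaped cover off the jig and hang it astride the bar of the parking stand, left hanging free. Then stand the machined bracket, web up, flat on the jig bed and press it into the corner, one long side of its base flush on the far fence and one end flush on the side fence. Finish while holding it there: the gripper keeps the bracket pushed firmly against both fences and does not let go; leave the flange, screwdriver, jar and bottle where they are.

Things in the scene. Friction and masses are not known exactly. Their poses are not given: they have to be found in the camera images.
- cover_center (a point): Middle (45 mm above its lower edges) of the loose dark steel cover: a gable roof, two 4 mm plates 75 mm down the slope, 35 degrees off vertical, open below and at both ends; ridge along own y, 110 mm long, 86 mm wide (x), 89 mm high; 0.2 kg. Starts upright on the jig bed, in the corner. Same after a half turn. Hung, the bar lies up inside the ridge, this point level with its axis.
- cover_grip (a point): Point inside the black grip rib that stands along the cover's ridge: rib 12 mm thick (own x), 50 mm long (own y), its top 16 mm above this point, its foot (the ridge) 12 mm below it. This point is 73 mm above the cover's lower edges and 28 mm above cover_center.
- bar_mid (a point): Middle, on its axis, of the parking stand's fixed round level steel bar, 14 mm in diameter, 90 mm above the table. The bar runs along this y axis, 248 mm clear between two grey posts (12 mm thick along y, 20 mm along x, 105 mm tall) on an 8 mm thick grey foot plate, 70 by 280 mm.
- rest: The whole fixed parking stand; origin on the table under the middle of the bar, y along the bar.
- bracket_center (a point): Middle (32.5 mm above its underside) of the loose machined aluminium bracket, an inverted T: base 90 (own x) by 60 (own y) by 20 mm high, upright web along its middle, 60 mm long (x), 16 mm thick (y), its top 65 mm above the underside; about 0.4 kg. Starts flat on the table, web up. Same after a half turn.
- corner (a point): The jig's inner corner, on the bed's top (12 mm above the table), where the planes of the fences' inner faces meet. x points square into the far fence, y square into the side fence, z up; the bed lies towards -x and -y. Seated, the bracket's long side (own x) runs along this y, its centre 30 mm back in x, 45 mm back in y, 32.5 mm up.
- jig: The fixed aluminium jig bed, 220 mm (x) by 240 mm (y) by 12 mm thick, origin on the table under its middle; the corner is at 90, 100, 12 mm in its frame. Bare metal with ordinary friction: a part borne down hard on it drags before it reaches a fence.
- fence_far: The fixed rigid steel fence on the jig's side away from the robot: a bar 18 mm thick (x), 220 mm long (y), 15 mm tall, its origin under its middle on the bed top (12 mm above the table); its inner face looks to -x.
- fence_side: The fixed rigid steel fence on the jig's left side seen from the robot (+y): a bar 160 mm long (x), 18 mm thick (y), 15 mm tall, its origin under its middle on the bed top; its inner face looks to -y.
- flange: Bystander: loose round aluminium flange, 68 mm across, 22 mm high with a 38 mm boss, origin at its underside; it may lie in either of two places beside the jig, the bracket in the other.
- screwdriver: Bystander: loose screwdriver lying on the table beyond the jig.
- ink_jar: Bystander: loose jar 60 mm across, 75 mm tall, origin at its underside.
- bottle: Bystander: loose bottle 56 mm across, 170 mm tall, origin at its underside.
Not all that is in view belongs to the job. There is more than one size of the part that bears cover_center; the job needs the smaller. Leave any orange look-alike of the part that bears bracket_center alone.

How it is judged:
On the way:
1. the cover hangs astride the bar, let go (x of cover_center in the frame of bar_mid between -0.012 and 0.012 m and z of cover_center in the frame of bar_mid between -0.012 and 0.018 m and angle between the y axis of cover_center and the y axis of bar_mid, either way round below 0.3 rad and angle between cover_center's own z axis and vertical below 0.35 rad and contact force between cover and rest above 0.5 N and contact force between the arm and cover below 0.1 N and linear speed of cover below 0.03 m/s), for 0.3 s.
At the end, for the whole second after the job is handed in: Cover hangs free astride the bar: within 12 mm sideways, 12 mm below to 18 mm above its axis, 0.3 rad along it, tilt 0.35 rad, untouched. Bracket flat on the bed (4 mm, 0.04 rad), within 3 mm and 0.035 rad of both fences, still, held by the fingers, pressing each fence with over 1 N (all of step 1 and x of bracket_center in the frame of corner between -0.033 and -0.027 m and y of bracket_center in the frame of corner between -0.048 and -0.042 m and z of bracket_center in the frame of corner below 0.0365 m and angle between bracket_center's own z axis and vertical below 0.04 rad and angle between the x axis of bracket_center and the y axis of corner, either way round below 0.035 rad and contact force between bracket and fence_far above 1 N and contact force between bracket and fence_side above 1 N and contact force between the fingers and bracket above 1 N and linear speed of bracket below 0.01 m/s); the arm keeps its last pose, push and grip.
It fails at once if the flange, screwdriver, jar or bottle is moved more than 30 mm (distance of any of flange, screwdriver, ink_jar, bottle from where it was at the start of the episode above 0.03 m).
It also fails if it takes over 64 s, if anything falls off the work surface, if the arm or the gripper's body presses on something with over 40 N, if the wrist force passes 120 N, or if a joint passes its speed limit or range.

## Working session

There is one attempt and no reset: what is moved stays moved. The work goes in short steps, Python scripts to look and compute and a tool call to move; the robot and the scene stay as the last step left them, time stands still between calls to the robot, and variables do not carry over. Pictures are saved under pics/ and viewed, at most 10 in all, crops included, and the job is handed in when it is done.

Besides the shell and the picture viewer there is one more tool, called after "Emit:" as name(argument=value, ...), one argument or row to a line, values as JSON. arm_command: Moves the arm, as the interface text tells. Its arguments: {"type":"object","properties":{"targets":{"type":"array","items":{"type":"object","properties":{"fingers":{"type":"number"},"dp":{"type":"array","items":{"type":"number"}},"dr":{"type":"array","items":{"type":"number"}}}}},"squeeze":{"type":"number"}},"required":["targets"]}

```bash
mkdir -p pics
cat > h.py <<'E'
import numpy as np, cv2
from bench import arm, optics, workorder
from scipy.spatial.transform import Rotation as Ro
def cloud(name):
    c=optics.get_calibration(name); im,d=optics.capture(name)
    K=np.array(c["intrinsics"]);R=np.array(c["R"]);t=np.array(c["t"])
    v,u=np.mgrid[:d.shape[0],:d.shape[1]]
    P=np.stack([(u-K[0,2])/K[0,0]*d,(v-K[1,2])/K[1,1]*d,d],-1)
    X=(P-t)@R; X[d==0]=np.nan
    return im,X
def st():
    o=arm.get_obs(); return {k:np.round(o[k],4) for k in("clock","ee_pos","orientation","ft_force","gripper_width","grip_force")}
E
python3 - <<'E'
from h import *
for n in("scene","side"):
    im,X=cloud(n); np.save(n,X); cv2.imwrite(f"pics/{n}.png",cv2.resize(im,(800,600)))
    cv2.imwrite(f"{n}_raw.png",im)
print(st()); print(Ro.from_quat(arm.get_obs()["orientation"]).as_matrix().round(3))
E
```

```text
{'clock': np.float64(0.1), 'ee_pos': array([ 0.6244, -0.    ,  0.2306]), 'orientation': array([ 7.071e-01,  7.071e-01, -6.000e-04, -5.000e-04]), 'ft_force': array([ 0.2268, -0.2539,  0.6388]), 'gripper_width': np.float64(0.9986), 'grip_force': np.float64(0.0)}
[[-0.     1.    -0.002]
 [ 1.     0.    -0.   ]
 [-0.    -0.002 -1.   ]]
```

View pics/scene.png

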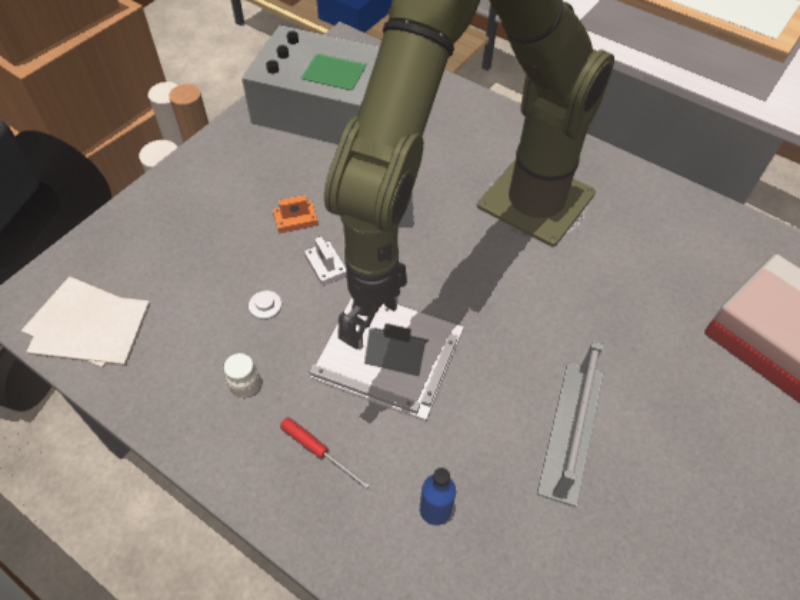

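View pics/side.png

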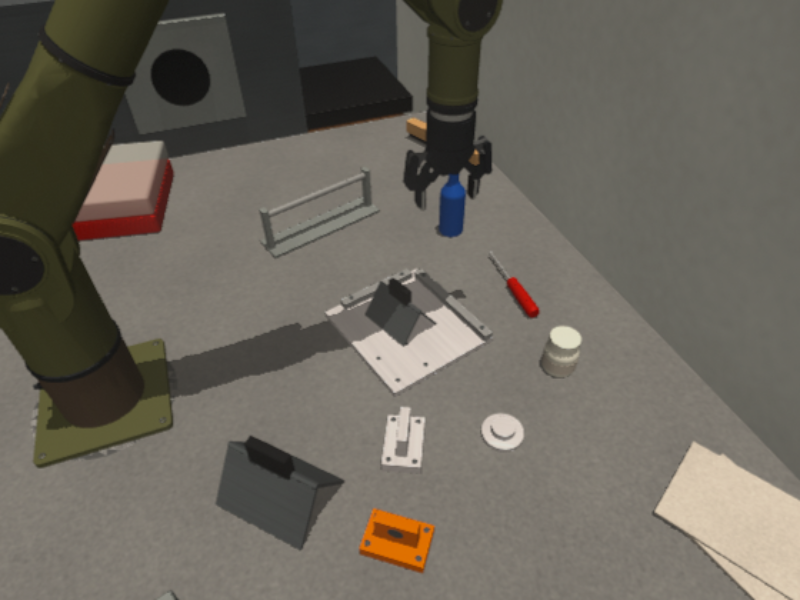

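The scene view shows the jig at about (390,355) with the small cover in its corner, and the stand at (575,420). The bracket is at (325,258) and the flange at (265,303). The side view confirms this, and also shows the large cover at (275,490) and the orange look-alike at (398,540). Next I'll build an orthographic map from the depth data.

Run:
```python
from h import *
# top-down map, x 0.3..0.95 up, y -0.4..0.5 left ; 1 px=1.1mm
S=850
H=np.full((600,800,3),0,np.uint8);Z=np.full((600,800),-1.)
for n in("scene","side"):
    X=np.load(n+".npy").reshape(-1,3);im=cv2.imread(n+"_raw.png").reshape(-1,3)
    ok=np.isfinite(X[:,0])&(X[:,2]<.13)
    X=X[ok];im=im[ok]
    r=((0.97-X[:,0])*S).astype(int);c=((0.5-X[:,1])*S).astype(int)
    m=(r>=0)&(r<599)&(c>=0)&(c<799)
    for rr,cc,z,b in zip(r[m],c[m],X[m,2],im[m]):
        for dr in(0,1):
            for dc in (0,1):
                if z>Z[rr+dr,cc+dc]:Z[rr+dr,cc+dc]=z;H[rr+dr,cc+dc]=b
cv2.imwrite("pics/top.png",H);np.save("Z",Z)
X=np.load("side.npy")
for p in [(400,290),(267,212),(365,178),(315,193),(404,415),(418,272),(455,300),(380,288),(502,425),(395,355)]:
    print(p,X[int(p[1]*.7),int(p[0]*.7)].round(4))
```

```text
(400, 290) [ 0.526  -0.0312  0.097 ]
(267, 212) [0.3495 0.2923 0.1018]
(365, 178) [0.5895 0.3676 0.0851]
(315, 193) [0.4634 0.3335 0.0944]
(404, 415) [ 0.4438 -0.2584  0.063 ]
(418, 272) [0.6057 0.0828 0.0229]
(455, 300) [ 0.6402 -0.0236  0.0246]
(380, 288) [0.506  0.0237 0.0637]
(502, 425) [ 0.5932 -0.305   0.0191]
(395, 355) [ 0.4883 -0.098   0.0099]
```

View pics/top.png

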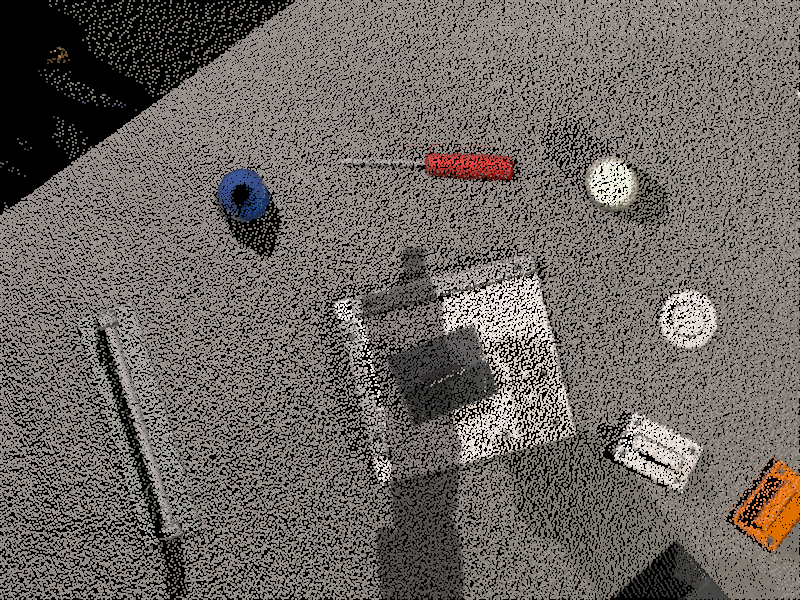

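The top map shows the cover centred near (440,375) with its ridge parallel to the far fence. The bar runs from (110,320) to (175,530), the bracket is at (657,452) and the flange at (688,318). Next I'll fit these poses precisely.

Run:
```python
from h import *
def rect(P,n):
    (c,s,a)=cv2.minAreaRect(P[:,:2].astype(np.float32)*1000)
    m=P[:,:2].mean(0); w,v=np.linalg.eigh(np.cov((P[:,:2]-m).T)); d=v[:,1]*np.sign(v[0,1])
    print(n,len(P),"rect c",np.round(c,1),"s",np.round(s,1),"a",round(a,1),"| mean",(m*1000).round(1),"pca deg",round(np.degrees(np.arctan2(d[1],d[0])),1),"z",np.percentile(P[:,2],[5,50,95]).round(4))
for n in("scene","side"):
    X=np.load(n+".npy").reshape(-1,3);X=X[np.isfinite(X[:,0])];x,y,z=X.T
    print(n)
    def box(a,b,c,d,e,f):return X[(x>a)&(x<b)&(y>c)&(y<d)&(z>e)&(z<f)]
    rect(box(.45,.6,-.12,.1,.093,.115),"rib")
    rect(box(.45,.62,-.12,.1,.04,.084),"cover body")
    u=np.array([np.cos(np.radians(17.2)),np.sin(np.radians(17.2))])
    B=box(.34,.62,.25,.40,.085,.098)
    rect(B,"bar")
    rect(box(.34,.62,.25,.40,.1,.12),"posts")
    rect(box(.38,.52,-.34,-.2,.05,.08),"web top")
    rect(box(.38,.52,-.34,-.2,.013,.03),"base top")
    rect(box(.4,.7,-.2,.13,.021,.032),"fence tops")
    rect(box(.4,.7,-.2,.15,.006,.032),"jig all")
```

```text
scene
rib 101 rect c [529.7 -20.7] s [15.6 49.2] a 20.0 | mean [531.3 -19.9] pca deg -69.5 z [0.095  0.1014 0.1065]
cover body 617 rect c [531.8 -19.9] s [ 56.3 110.2] a 20.0 | mean [540.5 -16.3] pca deg -68.4 z [0.0416 0.0584 0.0769]
bar 386 rect c [472.  337.1] s [271.1  20.3] a 16.9 | mean [478.9 338.6] pca deg 16.9 z [0.0899 0.0954 0.0977]
posts 139 rect c [471.  336.6] s [273.3  20.2] a 16.8 | mean [480.9 339.6] pca deg 17.1 z [0.1002 0.1036 0.1086]
web top 122 rect c [ 441.  -273.4] s [64.8 17.4] a 63.4 | mean [ 442.6 -270.8] pca deg 63.7 z [0.0535 0.0659 0.0702]
base top 365 rect c [ 440.2 -273. ] s [93.6 61.8] a 63.7 | mean [ 447.1 -267.8] pca deg 72.5 z [0.0158 0.0219 0.0262]
fence tops 1042 rect c [551.3 -32.5] s [189.8 237.8] a 14.2 | mean [585.7  11.6] pca deg -46.0 z [0.0225 0.0279 0.0314]
jig all 4306 rect c [549.7 -25.2] s [346.5 299.8] a 89.7 | mean [555.3 -14.2] pca deg -40.8 z [0.008  0.0146 0.0298]
side
rib 78 rect c [527.1 -21.1] s [12.3 50.8] a 22.1 | mean [526.9 -22.9] pca deg -69.2 z [0.0937 0.0983 0.1006]
cover body 549 rect c [518.7 -25.4] s [ 41.5 115.6] a 29.7 | mean [518.6 -27.3] pca deg -67.1 z [0.0418 0.0576 0.0772]
bar 329 rect c [467.7 337.1] s [272.4  22.7] a 17.2 | mean [468.3 333.4] pca deg 17.1 z [0.0861 0.092  0.0961]
posts 32 rect c [467.7 339.2] s [272.1  22.7] a 17.2 | mean [453.1 330.7] pca deg 17.2 z [0.1008 0.1026 0.1054]
web top 212 rect c [ 437.6 -273. ] s [63.3 16.2] a 63.2 | mean [ 435.9 -276.9] pca deg 63.3 z [0.0541 0.0629 0.0649]
base top 756 rect c [ 437.  -273.7] s [91.4 60.3] a 64.0 | mean [ 435.  -279.6] pca deg 61.0 z [0.0156 0.0182 0.0208]
fence tops 807 rect c [551.8 -32. ] s [183.3 241.9] a 14.4 | mean [567.4  -1.4] pca deg -38.8 z [0.0218 0.0247 0.0294]
jig all 4874 rect c [533.7 -36.2] s [221.9 243.1] a 13.7 | mean [532.9 -53.1] pca deg -39.0 z [0.0076 0.0104 0.0256]
```

Emit:
arm_command(
  targets=[
    {"fingers": 1, "dp": [-0.4, -2, 1.5], "dr": [0, 0, -0.07]},
    {"fingers": 1, "dp": [-0.8, -4, 3], "dr": [0, 0, -0.14]},
    {"fingers": 1, "dp": [-1.2, -6, 4.5], "dr": [0, 0, -0.21]},
    {"fingers": 1, "dp": [-1.6, -8, 6], "dr": [0, 0, -0.28]},
    {"fingers": 1, "dp": [-1.9, -9, 7.3], "dr": [0, 0, -0.33]},
    {"fingers": 1, "dp": [-2.1, -9.7, 8.1], "dr": [0, 0, -0.355]},
    {"fingers": 1, "dp": [-2.1, -9.7, 8.1], "dr": [0, 0, -0.355]},
    {"fingers": 1, "dp": [-2.1, -9.7, 8.1], "dr": [0, 0, -0.355]},
    {"fingers": 1, "dp": [-2.1, -9.7, 8.1], "dr": [0, 0, -0.355]},
    {"fingers": 1, "dp": [-2.1, -9.7, 8.1], "dr": [0, 0, -0.355]},
  ],
  squeeze=40,
)

```text
clock: 1.1
ee_pos: [0.5289, -0.0207, 0.1508]
orientation: [0.571, 0.821, 0.001, 0.001]
ft_force: [-0.3, 0.7, 0.3]
gripper_width: 0.999
grip_force: 0.0
```

```bash
cat >> h.py <<'E'
def rect(P,n):
    if len(P)<5: print(n,len(P)); return
    (c,s,a)=cv2.minAreaRect(P[:,:2].astype(np.float32)*1000)
    m=P[:,:2].mean(0); w,v=np.linalg.eigh(np.cov((P[:,:2]-m).T)); d=v[:,1]*np.sign(v[0,1])
    print(n,len(P),"rect c",np.round(c,1),"s",np.round(s,1),"a",round(a,1),"| mean",(m*1000).round(1),"pca deg",round(np.degrees(np.arctan2(d[1],d[0])),1),"z",np.percentile(P[:,2],[5,50,95]).round(4))
def box(X,a,b,c,d,e,f):
    X=X.reshape(-1,3);x,y,z=X.T
    return X[(x>a)&(x<b)&(y>c)&(y<d)&(z>e)&(z<f)]
E
python3 - <<'E'
from h import *
im,X=cloud("wrist");print(st());cv2.imwrite("pics/w1.png",im)
rect(box(X,.45,.6,-.1,.08,.092,.108),"rib")
rect(box(X,.45,.6,-.1,.08,.015,.108),"cover")
E
```

```text
{'clock': np.float64(1.15), 'ee_pos': array([ 0.5287, -0.0207,  0.1507]), 'orientation': array([5.711e-01, 8.209e-01, 4.000e-04, 5.000e-04]), 'ft_force': array([-0.0737,  0.7426,  0.0243]), 'gripper_width': np.float64(1.0034), 'grip_force': np.float64(0.0)}
rib 1154 rect c [528.7 -19.1] s [11.9 49.7] a 21.8 | mean [528.2 -17.5] pca deg -68.5 z [0.0999 0.1017 0.1028]
cover 13178 rect c [536.7   0.6] s [152.4 167.5] a 10.5 | mean [521.5   1.8] pca deg -69.5 z [0.0201 0.0431 0.1016]
```

View pics/w1.png

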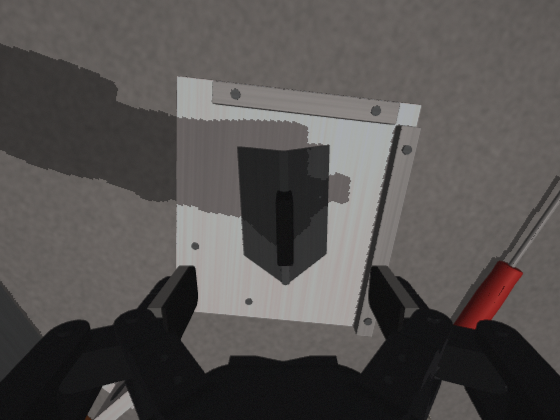

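The wrist view shows the rib at about (285,228), lined up between the open fingers. I'll descend and grip.

Emit:
arm_command(
  targets=[
    {"fingers": 1, "dp": [0.1, 0, 1.5], "dr": [0, 0, -0.01]},
    {"fingers": 1, "dp": [0.2, 0.1, 3], "dr": [0, 0, -0.01]},
    {"fingers": 1, "dp": [0.2, 0.1, 4.5], "dr": [0, 0, -0.01]},
    {"fingers": 1, "dp": [0.2, 0.1, 6], "dr": [0, 0, -0.01]},
    {"fingers": 1, "dp": [0.2, 0.1, 7.2], "dr": [0, 0, -0.01]},
    {"fingers": 1, "dp": [0.2, 0.1, 8], "dr": [0, 0, -0.01]},
    {"fingers": 0.6, "dp": [0.2, 0.1, 8], "dr": [0, 0, -0.01]},
    {"fingers": 0, "dp": [0.2, 0.1, 8], "dr": [0, 0, -0.01]},
    {"fingers": 0, "dp": [0.2, 0.1, 8], "dr": [0, 0, -0.01]},
    {"fingers": 0, "dp": [0.2, 0.1, 8], "dr": [0, 0, -0.01]},
  ],
  squeeze=50,
)

```text
clock: 2.15
ee_pos: [0.5287, -0.0188, 0.0709]
orientation: [0.567, 0.824, 0.0, 0.0]
ft_force: [0.4, 0.6, -1.0]
gripper_width: 0.334
grip_force: 0.0
```

Emit:
arm_command(
  targets=[
    {"fingers": 0, "dp": [0, 0, 0], "dr": [0, 0, 0]},
    {"fingers": 0, "dp": [0, 0, 0], "dr": [0, 0, 0]},
    {"fingers": 0, "dp": [0, 0, 0], "dr": [0, 0, 0]},
    {"fingers": 0, "dp": [0, 0, 0], "dr": [0, 0, 0]},
    {"fingers": 0, "dp": [0, 0, -0.5], "dr": [0, 0, 0]},
    {"fingers": 0, "dp": [0, 0, -2], "dr": [0, 0, 0]},
    {"fingers": 0, "dp": [0, 0, -4.5], "dr": [0, 0, 0]},
    {"fingers": 0, "dp": [0, 0, -7.5], "dr": [0, 0, 0]},
    {"fingers": 0, "dp": [0, 0, -11], "dr": [0, 0, 0]},
    {"fingers": 0, "dp": [0, 0, -14], "dr": [0, 0, 0]},
  ],
)

```text
clock: 3.15
ee_pos: [0.5272, -0.019, 0.2116]
orientation: [0.567, 0.824, -0.001, -0.001]
ft_force: [0.3, 0.9, -3.7]
gripper_width: 0.13
grip_force: 51.2
```

```bash
cat >> h.py <<'E'
def go(p,phi,q,psi):
    "tool-axis shift (cm) and turn from commanded pose p, tool-y heading phi, to q, psi"
    d=(np.array(q)-p)*100; x=np.array([-np.sin(phi),np.cos(phi),0]);y=np.array([np.cos(phi),np.sin(phi),0])
    print("dp",(x@d).round(2),(y@d).round(2),(-d[2]).round(2),"dr",round(-(psi-phi),3))
E
python3 - <<'E'
from h import *
print(st()); o=arm.get_obs(); print(o["qpos"]); y=Ro.from_quat(o["orientation"]).as_matrix()[:,1]; print("phi",np.arctan2(y[1],y[0]))
go([.5287,-.0187,.210],.365,[.470,.337,.210],np.radians(107))
E
```

```text
{'clock': np.float64(3.15), 'ee_pos': array([ 0.5272, -0.019 ,  0.2116]), 'orientation': array([ 5.670e-01,  8.237e-01, -6.000e-04, -7.000e-04]), 'ft_force': array([ 0.2687,  0.8868, -3.7053]), 'gripper_width': np.float64(0.1297), 'grip_force': np.float64(51.176)}
[ 0.14168242  0.59999848 -0.31065062  1.87553694  0.26844583  0.70842915
  0.04142694]
phi 0.3650005413287913
dp 35.32 7.21 -0.0 dr -1.503
```

Emit:
arm_command(
  targets=[
    {"fingers": 0, "dp": [1.5, 0.3, 0], "dr": [0, 0, -0.06]},
    {"fingers": 0, "dp": [4.5, 0.9, 0], "dr": [0, 0, -0.18]},
    {"fingers": 0, "dp": [8.5, 1.7, 0], "dr": [0, 0, -0.32]},
    {"fingers": 0, "dp": [12.5, 2.5, 0], "dr": [0, 0, -0.46]},
    {"fingers": 0, "dp": [16.5, 3.3, 0], "dr": [0, 0, -0.6]},
    {"fingers": 0, "dp": [20.5, 4.1, 0], "dr": [0, 0, -0.74]},
    {"fingers": 0, "dp": [24.5, 5, 0], "dr": [0, 0, -0.88]},
    {"fingers": 0, "dp": [28.5, 5.8, 0], "dr": [0, 0, -1.02]},
    {"fingers": 0, "dp": [32, 6.5, 0], "dr": [0, 0, -1.15]},
    {"fingers": 0, "dp": [34, 6.9, 0], "dr": [0, 0, -1.26]},
  ],
)

```text
clock: 4.15
ee_pos: [0.4681, 0.3274, 0.2092]
orientation: [-0.033, 0.999, 0.001, -0.002]
ft_force: [0.9, 0.5, -3.0]
gripper_width: 0.133
grip_force: 51.1
```

Run:
```python
from h import *
x=np.array([-np.sin(.365),np.cos(.365)]);y=np.array([np.cos(.365),np.sin(.365)])
p=np.array([.5287,-.0187])+.34*x+.069*y; print(p,.365+1.26)
go([*p,.21],.365+1.26,[.470,.337,.20],np.radians(107))
print(arm.get_obs()["qpos"])
```

```text
[0.47179178 0.32353158] 1.625
dp 0.11 1.35 1.0 dr -0.243
[-0.32489527  0.70695019 -0.63207387  1.74028902  0.5214326   0.8699676
  0.44833753]
```

Emit:
arm_command(
  targets=[
    {"fingers": 0, "dp": [0.1, 0.5, 0.3], "dr": [0, 0, -0.08]},
    {"fingers": 0, "dp": [0.1, 1, 0.6], "dr": [0, 0, -0.16]},
    {"fingers": 0, "dp": [0.1, 1.35, 1], "dr": [0, 0, -0.243]},
    {"fingers": 0, "dp": [0.1, 1.35, 1], "dr": [0, 0, -0.243]},
    {"fingers": 0, "dp": [0.1, 1.35, 1], "dr": [0, 0, -0.243]},
    {"fingers": 0, "dp": [0.1, 1.35, 1], "dr": [0, 0, -0.243]},
    {"fingers": 0, "dp": [0.1, 1.35, 1], "dr": [0, 0, -0.243]},
    {"fingers": 0, "dp": [0.1, 1.35, 1], "dr": [0, 0, -0.243]},
    {"fingers": 0, "dp": [0.1, 1.35, 1], "dr": [0, 0, -0.243]},
    {"fingers": 0, "dp": [0.1, 1.35, 1], "dr": [0, 0, -0.243]},
  ],
)

```text
clock: 5.15
ee_pos: [0.4697, 0.3369, 0.2004]
orientation: [-0.148, 0.989, 0.0, 0.0]
ft_force: [-0.2, -0.8, -2.3]
gripper_width: 0.128
grip_force: 51.0
```

Run:
```python
from h import *
im,X=cloud("wrist");print(st());cv2.imwrite("pics/w2.png",im)
o=arm.get_obs(); y=Ro.from_quat(o["orientation"]).as_matrix()[:,1]; print("phi",np.arctan2(y[1],y[0]))
rect(box(X,.32,.63,.25,.42,.085,.1),"bar");rect(box(X,.32,.63,.25,.42,.1,.11),"posts");rect(box(X,.32,.63,.25,.42,.003,.012),"foot");rect(box(X,.38,.56,.25,.42,.15,.235),"cover")
```

```text
{'clock': np.float64(5.2), 'ee_pos': array([0.4697, 0.3369, 0.2004]), 'orientation': array([-1.48e-01,  9.89e-01,  0.00e+00,  1.00e-04]), 'ft_force': array([-0.9663,  0.8747, -2.5282]), 'gripper_width': np.float64(0.1336), 'grip_force': np.float64(50.9894)}
phi 1.8678282174550234
bar 1855 rect c [390.5 313.4] s [82.2 19.7] a 15.9 | mean [387.6 313.3] pca deg 16.8 z [0.093  0.0966 0.0983]
posts 531 rect c [470.  338.4] s [270.8  19.8] a 16.8 | mean [347.4 301.2] pca deg 19.0 z [0.1035 0.1055 0.1068]
foot 4855 rect c [463.9 333.4] s [158.3 274.1] a 89.3 | mean [385.2 312.5] pca deg 15.0 z [0.0073 0.0086 0.0098]
cover 15920 rect c [469.7 336.8] s [111.   79.8] a 17.3 | mean [451.6 331.2] pca deg 18.3 z [0.154  0.1892 0.2321]
```

View pics/w2.png

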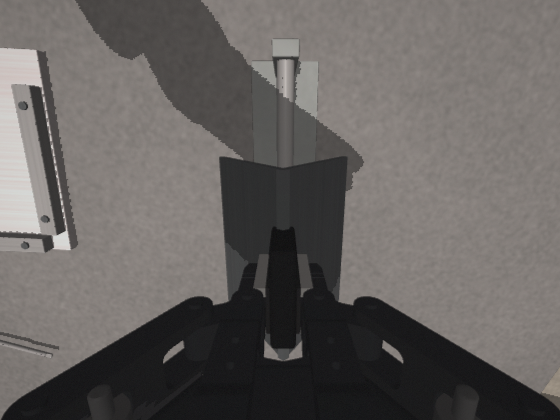

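The held cover at (283,240) is lined up directly above the bar at (285,100). I'll lower it.

Emit:
arm_command(
  targets=[
    {"fingers": 0, "dp": [0, 0.1, 0.8], "dr": [0, 0, 0]},
    {"fingers": 0, "dp": [0, 0.1, 2.2], "dr": [0, 0, 0]},
    {"fingers": 0, "dp": [0, 0.1, 3.8], "dr": [0, 0, 0]},
    {"fingers": 0, "dp": [0, 0.1, 5.4], "dr": [0, 0, 0]},
    {"fingers": 0, "dp": [0, 0.1, 6.8], "dr": [0, 0, 0]},
    {"fingers": 0, "dp": [0, 0.1, 8], "dr": [0, 0, 0]},
    {"fingers": 0, "dp": [0, 0.1, 8.8], "dr": [0, 0, 0]},
    {"fingers": 0, "dp": [0, 0.1, 9.2], "dr": [0, 0, 0]},
    {"fingers": 0, "dp": [0, 0.1, 9.4], "dr": [0, 0, 0]},
    {"fingers": 0, "dp": [0, 0.1, 9.4], "dr": [0, 0, 0]},
  ],
)

```text
clock: 6.2
ee_pos: [0.4695, 0.3381, 0.1065]
orientation: [-0.148, 0.989, 0.0, 0.0]
ft_force: [0.2, 0.3, -2.8]
gripper_width: 0.13
grip_force: 51.1
```

Emit:
arm_command(
  targets=[
    {"fingers": 0, "dp": [0, 0, 0.1], "dr": [0, 0, 0]},
    {"fingers": 0, "dp": [0, 0, 0.2], "dr": [0, 0, 0]},
    {"fingers": 0, "dp": [0, 0, 0.3], "dr": [0, 0, 0]},
    {"fingers": 0, "dp": [0, 0, 0.3], "dr": [0, 0, 0]},
    {"fingers": 0, "dp": [0, 0, 0.3], "dr": [0, 0, 0]},
    {"fingers": 0, "dp": [0, 0, 0.3], "dr": [0, 0, 0]},
    {"fingers": 0, "dp": [0, 0, 0.3], "dr": [0, 0, 0]},
    {"fingers": 0, "dp": [0, 0, 0.3], "dr": [0, 0, 0]},
    {"fingers": 0, "dp": [0, 0, 0.3], "dr": [0, 0, 0]},
    {"fingers": 0, "dp": [0, 0, 0.3], "dr": [0, 0, 0]},
  ],
)

```text
clock: 7.2
ee_pos: [0.4695, 0.3385, 0.1041]
orientation: [-0.148, 0.989, 0.001, 0.001]
ft_force: [-1.0, 0.7, 6.1]
gripper_width: 0.128
grip_force: 52.1
```

Emit:
arm_command(
  targets=[
    {"fingers": 0.2, "dp": [0, 0, -0.1], "dr": [0, 0, 0]},
    {"fingers": 0.3, "dp": [0, 0, -0.1], "dr": [0, 0, 0]},
    {"fingers": 0.45, "dp": [0, 0, -0.1], "dr": [0, 0, 0]},
    {"fingers": 0.6, "dp": [0, 0, -0.1], "dr": [0, 0, 0]},
    {"fingers": 0.7, "dp": [0, 0, -0.1], "dr": [0, 0, 0]},
    {"fingers": 0.7, "dp": [0, 0, -0.1], "dr": [0, 0, 0]},
    {"fingers": 0.7, "dp": [0, 0, -1], "dr": [0, 0, 0]},
    {"fingers": 0.7, "dp": [0, 0, -2.5], "dr": [0, 0, 0]},
    {"fingers": 0.7, "dp": [0, 0, -5], "dr": [0, 0, 0]},
    {"fingers": 0.7, "dp": [0, 0, -8], "dr": [0, 0, 0]},
  ],
)

```text
clock: 8.2
ee_pos: [0.4689, 0.3377, 0.1848]
orientation: [-0.148, 0.989, -0.0, -0.0]
ft_force: [0.6, -0.7, -0.1]
gripper_width: 0.698
grip_force: 0.0
```

Run:
```python
from h import *
print(st())
for n in ("scene","side"):
    im,X=cloud(n)
    cv2.imwrite(f"pics/{n}2.png",cv2.resize(im[150:400,280:480] if n=="scene" else im[60:260,100:340],None,fx=2.3,fy=2.3))
    rect(box(X,.35,.58,.25,.42,.113,.14),"rib")
    rect(box(X,.35,.58,.25,.42,.045,.075),"lower cover")
go([.4695,.3387,.183],np.radians(107),[.4387,-.2733,.20],np.radians(-26.5))
```

```text
{'clock': np.float64(8.2), 'ee_pos': array([0.4689, 0.3377, 0.1848]), 'orientation': array([-1.483e-01,  9.889e-01, -1.000e-04, -4.000e-04]), 'ft_force': array([ 0.559 , -0.6556, -0.0631]), 'gripper_width': np.float64(0.6981), 'grip_force': np.float64(0.0)}
rib 130 rect c [469.6 336. ] s [75.1 12.2] a 17.1 | mean [474.5 336.8] pca deg 17.6 z [0.116  0.1349 0.1379]
lower cover 553 rect c [469.  336.5] s [113.2  86.7] a 17.2 | mean [473.9 332.2] pca deg -84.5 z [0.0489 0.0621 0.0737]
rib 111 rect c [467.4 334.8] s [51.  15.2] a 16.7 | mean [467.1 333.2] pca deg 16.7 z [0.1141 0.1265 0.1329]
lower cover 389 rect c [441.9 320.3] s [ 79.4 177.3] a 84.5 | mean [471.9 308.1] pca deg 11.2 z [0.047  0.0598 0.0732]
dp 20.84 -57.63 -1.7 dr 2.33
```

View pics/side2.png

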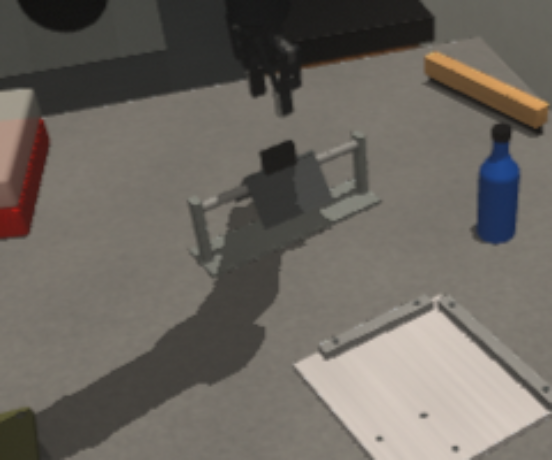

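The cover hangs astride the bar at about (280,185) in the crop, and the jig bed is clear. I'll travel to the bracket.

Emit:
arm_command(
  targets=[
    {"fingers": 0.7, "dp": [0.4, -1.2, -2], "dr": [0, 0, 0.05]},
    {"fingers": 0.7, "dp": [1.4, -4, -4], "dr": [0, 0, 0.16]},
    {"fingers": 0.7, "dp": [2.7, -7.5, -4.5], "dr": [0, 0, 0.3]},
    {"fingers": 0.7, "dp": [4, -11, -4.5], "dr": [0, 0, 0.44]},
    {"fingers": 0.7, "dp": [5.4, -15, -4.5], "dr": [0, 0, 0.58]},
    {"fingers": 0.7, "dp": [6.8, -19, -4.5], "dr": [0, 0, 0.72]},
    {"fingers": 0.7, "dp": [8.3, -23, -4.5], "dr": [0, 0, 0.86]},
    {"fingers": 0.7, "dp": [9.8, -27, -4.5], "dr": [0, 0, 1.0]},
    {"fingers": 0.7, "dp": [11.2, -31, -4.5], "dr": [0, 0, 1.14]},
    {"fingers": 0.7, "dp": [12, -33, -4.5], "dr": [0, 0, 1.28]},
  ],
)

```text
clock: 9.3
ee_pos: [0.4504, -0.0169, 0.2287]
orientation: [0.476, 0.879, -0.001, 0.0]
ft_force: [-0.3, -0.3, 0.2]
gripper_width: 0.7
grip_force: 0.0
```

Run:
```python
from h import *
im,X=cloud("wrist");s=st();print(s);cv2.imwrite("pics/w3.png",im);np.save("w3",X)
ph=np.radians(107);x=np.array([-np.sin(ph),np.cos(ph)]);y=np.array([np.cos(ph),np.sin(ph)])
p=np.array([.4695,.3387])+.12*x-.33*y;print("cmd",p,ph-1.28)
go([*p,.228],ph-1.28,[.4387,-.2733,.17],np.radians(-26.5))
```

```text
{'clock': np.float64(9.35), 'ee_pos': array([ 0.4499, -0.0197,  0.2286]), 'orientation': array([ 4.803e-01,  8.771e-01, -2.200e-03,  4.000e-04]), 'ft_force': array([-0.2696, -3.1792, -0.2778]), 'gripper_width': np.float64(0.7009), 'grip_force': np.float64(0.0)}
cmd [ 0.45122609 -0.01196517] 0.5875022996339325
dp -21.06 -15.53 5.8 dr 1.05
```

View pics/w3.png

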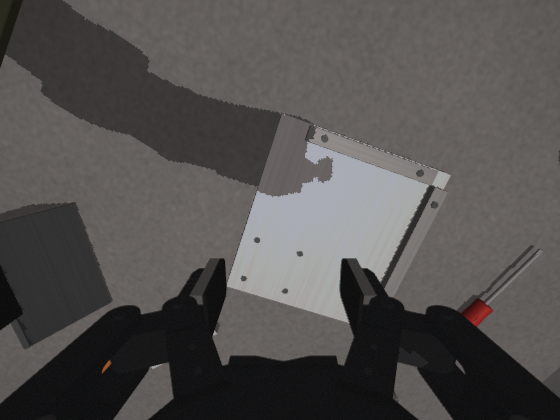

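The wrist view shows the empty jig, with its inner corner near (430,190). I'll continue to the bracket.

Emit:
arm_command(
  targets=[
    {"fingers": 0.7, "dp": [-2, -1.5, 0.5], "dr": [0, 0, 0.1]},
    {"fingers": 0.7, "dp": [-5, -3.7, 1.2], "dr": [0, 0, 0.24]},
    {"fingers": 0.7, "dp": [-8, -6, 2], "dr": [0, 0, 0.38]},
    {"fingers": 0.7, "dp": [-11, -8.2, 3], "dr": [0, 0, 0.52]},
    {"fingers": 0.7, "dp": [-14, -10.5, 4], "dr": [0, 0, 0.66]},
    {"fingers": 0.7, "dp": [-17, -12.7, 5], "dr": [0, 0, 0.8]},
    {"fingers": 0.7, "dp": [-19.5, -14.5, 5.5], "dr": [0, 0, 0.94]},
    {"fingers": 0.7, "dp": [-21.1, -15.5, 5.8], "dr": [0, 0, 1.05]},
    {"fingers": 0.7, "dp": [-21.1, -15.5, 5.8], "dr": [0, 0, 1.05]},
    {"fingers": 0.7, "dp": [-21.1, -15.5, 5.8], "dr": [0, 0, 1.05]},
  ],
)

```text
clock: 10.35
ee_pos: [0.4396, -0.2734, 0.1705]
orientation: [0.849, 0.528, 0.0, -0.0]
ft_force: [0.3, 1.3, 1.0]
gripper_width: 0.698
grip_force: 0.0
```

Run:
```python
from h import *
im,X=cloud("wrist");print(st());cv2.imwrite("pics/w4.png",im)
o=arm.get_obs(); y=Ro.from_quat(o["orientation"]).as_matrix()[:,1]; ph=np.arctan2(y[1],y[0]);print("phi",ph)
rect(box(X,.37,.51,-.35,-.2,.055,.075),"web");rect(box(X,.37,.51,-.35,-.2,.013,.028),"base")
# jig fences from all views, in jig frame guess 14.0deg
for n in ("scene","side","w3"):
    X=np.load("w3.npy") if n=="w3" else cloud(n)[1]
    F=box(X,.4,.72,-.2,.15,.02,.034)
    for a in (13.5,14,14.5):
        u=np.array([np.cos(np.radians(a)),np.sin(np.radians(a))]);v=np.array([-u[1],u[0]])
        s,t=F[:,:2]@u,F[:,:2]@v
        ff=s[(s>s.max()-.03)];ss=t[(t>t.max()-.035)]
        hs,es=np.histogram(s,np.arange(s.max()-.04,s.max()+.002,.002));ht,et=np.histogram(t,np.arange(t.max()-.05,t.max()+.002,.002))
        print(n,a,"s0",es[0].round(4),hs,"t0",et[0].round(4),ht)
```

```text
{'clock': np.float64(10.4), 'ee_pos': array([ 0.4397, -0.2727,  0.1706]), 'orientation': array([ 8.492e-01,  5.281e-01,  6.000e-04, -4.000e-04]), 'ft_force': array([ 0.0112, -0.1007,  0.8027]), 'gripper_width': np.float64(0.7024), 'grip_force': np.float64(0.0)}
phi -0.4580873782394354
web 1221 rect c [ 438.9 -272.2] s [60.2 15.8] a 63.1 | mean [ 439.5 -270.6] pca deg 63.0 z [0.0641 0.0655 0.0665]
base 3729 rect c [ 438.8 -272.2] s [90.2 60.1] a 63.4 | mean [ 441.4 -267.3] pca deg 63.5 z [0.0192 0.0205 0.0217]
scene 13.5 s0 0.586 [ 5  3  5  8  3  7  4  1 12 55 44 56 57 52 66 41 72 77 48  1  1] t0 -0.0912 [ 7  5  4  4  7  5  6  6  7  4  6  5  4  6  6 25 36 41 32 38 39 38 40 37
 36]
scene 14 s0 0.5841 [ 3  6  4  4  7  5  7  2  6 45 46 60 53 51 68 44 57 91 59  2  1] t0 -0.0962 [ 7  6  4  3  8  5  6  5  7  5  6  5  6  4  5 17 36 36 37 40 34 40 39 34
 49]
scene 14.5 s0 0.582 [ 5  3  7  3  6  5  7  5  9 32 48 59 49 56 55 57 48 80 79 11  1] t0 -0.1006 [ 6  3  5  6  5  6  7  4  5  7  5  6  4  7  5 17 38 35 37 40 36 38 36 34
 47]
side 13.5 s0 0.5819 [ 0  0  0  0  0  0  0  0  0 24 45 31 23 45 3
[... 414 characters left out ...]
  0  1  8 14 14 14 12  7 11 12  9 10
  5]
w3 13.5 s0 0.5818 [ 22  23  24  30  26  22  27  14   0   6 382 204 170 175 181 170 172 178
 181  63   1] t0 -0.0897 [ 27  27  29  30  25  29  28  30  29  28  29  29  28  28  28 102 239 237
 243 243 243 246 248 244 165]
w3 14 s0 0.5801 [ 19  29  23  25  26  27  26  22   7   0 256 278 171 181 180 173 171 177
 174 121   1] t0 -0.0948 [ 30  26  29  29  26  28  31  28  29  29  29  28  29  27  28  30 233 239
 240 244 243 245 243 247 244]
w3 14.5 s0 0.5792 [ 21  21  27  25  28  25  26  22  13   0 317 237 177 189 172 171 179 173
 181  86   1] t0 -0.0987 [ 28  27  29  27  30  28  27  30  29  31  28  29  28  26  30  68 237 239
 243 240 244 246 245 247 178   0]
```

Emit:
arm_command(
  targets=[
    {"fingers": 0.7, "dp": [0, 0, 1.5], "dr": [0, 0, 0]},
    {"fingers": 0.7, "dp": [0, 0, 4], "dr": [0, 0, 0]},
    {"fingers": 0.7, "dp": [0, 0, 7], "dr": [0, 0, 0]},
    {"fingers": 0.7, "dp": [0, 0, 10], "dr": [0, 0, 0]},
    {"fingers": 0.7, "dp": [0, 0, 12.5], "dr": [0, 0, 0]},
    {"fingers": 0.7, "dp": [0, 0, 14], "dr": [0, 0, 0]},
    {"fingers": 0.7, "dp": [0, 0, 14], "dr": [0, 0, 0]},
    {"fingers": 0.4, "dp": [0, 0, 14], "dr": [0, 0, 0]},
    {"fingers": 0, "dp": [0, 0, 14], "dr": [0, 0, 0]},
    {"fingers": 0, "dp": [0, 0, 14], "dr": [0, 0, 0]},
  ],
  squeeze=80,
)

```text
clock: 11.5
ee_pos: [0.4397, -0.2744, 0.0314]
orientation: [0.85, 0.527, 0.0, 0.0]
ft_force: [-4.0, 1.5, 0.9]
gripper_width: 0.19
grip_force: 0.3
```

Emit:
arm_command(
  targets=[
    {"fingers": 0, "dp": [0, 0, 0], "dr": [0, 0, 0]},
    {"fingers": 0, "dp": [0, 0, 0], "dr": [0, 0, 0]},
    {"fingers": 0, "dp": [0, 0, 0], "dr": [0, 0, 0]},
    {"fingers": 0, "dp": [0, 0, 0], "dr": [0, 0, 0]},
    {"fingers": 0, "dp": [0, 0, 0], "dr": [0, 0, 0]},
    {"fingers": 0, "dp": [0, 0, -0.5], "dr": [0, 0, 0]},
    {"fingers": 0, "dp": [0, 0, -2], "dr": [0, 0, 0]},
    {"fingers": 0, "dp": [0, 0, -4], "dr": [0, 0, 0]},
    {"fingers": 0, "dp": [0, 0, -6], "dr": [0, 0, 0]},
    {"fingers": 0, "dp": [0, 0, -7], "dr": [0, 0, 0]},
  ],
)

```text
clock: 12.5
ee_pos: [0.4398, -0.2748, 0.1019]
orientation: [0.85, 0.526, 0.001, 0.001]
ft_force: [0.6, -0.8, -3.4]
gripper_width: 0.174
grip_force: 78.2
```

Run:
```python
from h import *
print(st())
# pre-place point: 12 mm back from both fences; cmd z .100
a=np.radians(14.1);u=np.array([np.cos(a),np.sin(a)]);v=np.array([-u[1],u[0]])
a0=np.radians(14);u0=np.array([np.cos(a0),np.sin(a0)]);v0=np.array([-u0[1],u0[0]])
c=.600*u0-.064*v0;print("corner",c)
q=c-.042*u-.057*v;print(q)
go([.4387,-.2733,.1],-.4625,[*q,.1],a)
```

```text
{'clock': np.float64(12.5), 'ee_pos': array([ 0.4398, -0.2748,  0.1019]), 'orientation': array([8.503e-01, 5.263e-01, 5.000e-04, 9.000e-04]), 'ft_force': array([ 0.551 , -0.8268, -3.3614]), 'gripper_width': np.float64(0.1745), 'grip_force': np.float64(78.2148)}
corner [0.59766044 0.08305421]
[0.57081187 0.01753968]
dp 31.92 -1.15 -0.0 dr -0.709
```

Emit:
arm_command(
  targets=[
    {"fingers": 0, "dp": [1.5, 0, 0], "dr": [0, 0, -0.03]},
    {"fingers": 0, "dp": [4.5, -0.1, 0], "dr": [0, 0, -0.1]},
    {"fingers": 0, "dp": [8.5, -0.3, 0], "dr": [0, 0, -0.19]},
    {"fingers": 0, "dp": [13, -0.4, 0], "dr": [0, 0, -0.29]},
    {"fingers": 0, "dp": [17.5, -0.6, 0], "dr": [0, 0, -0.39]},
    {"fingers": 0, "dp": [22, -0.8, 0], "dr": [0, 0, -0.49]},
    {"fingers": 0, "dp": [26, -0.9, 0], "dr": [0, 0, -0.58]},
    {"fingers": 0, "dp": [29.5, -1, 0], "dr": [0, 0, -0.65]},
    {"fingers": 0, "dp": [31.3, -1.1, 0], "dr": [0, 0, -0.695]},
    {"fingers": 0, "dp": [31.9, -1.1, 0], "dr": [0, 0, -0.709]},
  ],
)

```text
clock: 13.5
ee_pos: [0.5716, 0.0199, 0.0995]
orientation: [0.612, 0.791, 0.001, -0.001]
ft_force: [-0.4, 0.1, -3.0]
gripper_width: 0.173
grip_force: 78.2
```

Emit:
arm_command(
  targets=[
    {"fingers": 0, "dp": [0, 0, 0], "dr": [0, 0, 0]},
    {"fingers": 0, "dp": [0, 0, 0.6], "dr": [0, 0, 0]},
    {"fingers": 0, "dp": [0, 0, 1.4], "dr": [0, 0, 0]},
    {"fingers": 0, "dp": [0, 0, 2.2], "dr": [0, 0, 0]},
    {"fingers": 0, "dp": [0, 0, 3], "dr": [0, 0, 0]},
    {"fingers": 0, "dp": [0, 0, 3], "dr": [0, 0, 0]},
    {"fingers": 0, "dp": [0, 0, 3], "dr": [0, 0, 0]},
    {"fingers": 0, "dp": [0, 0, 3], "dr": [0, 0, 0]},
    {"fingers": 0, "dp": [0, 0, 3], "dr": [0, 0, 0]},
    {"fingers": 0, "dp": [0, 0, 3], "dr": [0, 0, 0]},
  ],
)

```text
clock: 14.5
ee_pos: [0.5719, 0.0162, 0.0707]
orientation: [0.615, 0.789, 0.0, 0.0]
ft_force: [-0.0, -0.6, -3.0]
gripper_width: 0.173
grip_force: 78.2
```

Run:
```python
from h import *
im,X=cloud("wrist");print(st());cv2.imwrite("pics/w5.png",im);np.save("w5",X)
o=arm.get_obs(); R=Ro.from_quat(o["orientation"]).as_matrix();y=R[:,1]; print("phi",np.arctan2(y[1],y[0]),R[:,2])
```

```text
{'clock': np.float64(14.55), 'ee_pos': array([0.5719, 0.0162, 0.0706]), 'orientation': array([6.146e-01, 7.888e-01, 2.000e-04, 2.000e-04]), 'ft_force': array([ 0.3366, -0.7889, -4.3668]), 'gripper_width': np.float64(0.1752), 'grip_force': np.float64(78.2368)}
phi 0.24703463436305867 [ 6.26627252e-04  1.15163333e-04 -9.99999797e-01]
```

View pics/w5.png

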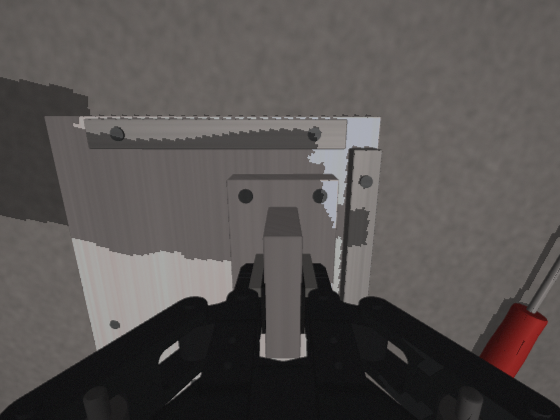

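The bracket is at (283,270), square to the fences; the side fence is at (215,135) and the far fence at (365,230). I'll measure the remaining gaps and angles.

Run:
```python
from h import *
X=np.load("w5.npy")
F=box(X,.4,.72,-.2,.16,.0235,.032); B=box(X,.45,.66,-.1,.12,.056,.064); W=box(X,.45,.66,-.1,.12,.1,.11)
rect(W,"web")
a=np.radians(14);u=np.array([np.cos(a),np.sin(a)]);v=np.array([-u[1],u[0]])
def edge(A,along,across,lo,hi,n=12):
    # min of across per bin
    m=[];k=np.linspace(lo,hi,n+1)
    for i in range(n):
        q=(along>k[i])&(along<k[i+1])
        if q.sum()>2: m.append((k[i:i+2].mean(),across[q].min()))
    m=np.array(m);p=np.polyfit(m[:,0],m[:,1],1);r=m[:,1]-np.polyval(p,m[:,0]);k=abs(r)<.0012;return np.polyfit(m[k,0],m[k,1],1),k.sum(),m
s,t=F[:,:2]@u,F[:,:2]@v
print("s",s.min(),s.max(),"t",t.min(),t.max())
f=s>.59; g=s<.57
far,_,m1=edge(F,t[f&(t<-.07)],s[f&(t<-.07)],-.12,-.07); sd,_,m2=edge(F,s[g&(t>-.08)],t[g&(t>-.08)],.46,.57)
print("far slope,val at t=-.1",far[0],np.polyval(far,-.1)," side",sd[0],np.polyval(sd,.55))
print(m1[:,1].round(4),m2[:,1].round(4))
bs,bt=B[:,:2]@u,B[:,:2]@v
tt=-bt
e,_,m3=edge(B,bs[bt>-.1],tt[bt>-.1],bs.min()+.006,bs.max()-.006)
print("bracket end t at",-np.polyval(e,.558),"slope",-e[0],"s range",np.percentile(bs,[.5,99.5]), "z",np.median(B[:,2]))
```

```text
web 5463 rect c [568.9  17.8] s [61.1 39.5] a 82.8 | mean [569.7  20.8] pca deg -75.9 z [0.1029 0.1046 0.1084]
s 0.4369532644869538 0.6200285845179618 t -0.17405160186288962 -0.04501319818957784
far slope,val at t=-.1 -0.0033233700679071456 0.6016739120906415  side 0.0014031455715181201 -0.062360712707951904
[0.6018 0.6017 0.6017 0.6017 0.6017 0.6016 0.6016 0.6017 0.6016 0.6015
 0.6018 0.6016] [-0.0625 -0.0624 -0.0625 -0.0624 -0.0625 -0.0625 -0.0624 -0.0623 -0.0624
 -0.0623 -0.0624 -0.0623]
bracket end t at -0.07586837961486023 slope 0.0008424239362103302 s range [0.52803747 0.58741693] z 0.05963480056032333
```

Emit:
arm_command(
  targets=[
    {"fingers": 0, "dp": [0, 0, 0.5], "dr": [0, 0, 0]},
    {"fingers": 0, "dp": [0, 0, 1.2], "dr": [0, 0, 0]},
    {"fingers": 0, "dp": [0, 0, 1.9], "dr": [0, 0, 0]},
    {"fingers": 0, "dp": [0, 0, 2.4], "dr": [0, 0, 0]},
    {"fingers": 0, "dp": [0, 0, 2.6], "dr": [0, 0, 0]},
    {"fingers": 0, "dp": [0, 0, 2.7], "dr": [0, 0, 0]},
    {"fingers": 0, "dp": [0, 0, 2.75], "dr": [0, 0, 0]},
    {"fingers": 0, "dp": [0, 0, 2.8], "dr": [0, 0, 0]},
    {"fingers": 0, "dp": [0, 0, 2.8], "dr": [0, 0, 0]},
    {"fingers": 0, "dp": [0, 0, 2.8], "dr": [0, 0, 0]},
  ],
  squeeze=100,
)

```text
clock: 15.55
ee_pos: [0.5709, 0.0161, 0.0436]
orientation: [0.615, 0.789, -0.0, -0.0]
ft_force: [-4.8, -0.2, 9.5]
gripper_width: 0.175
grip_force: 101.7
```

Emit:
arm_command(
  targets=[
    {"fingers": 0, "dp": [0, 0, -0.15], "dr": [0, 0, 0]},
    {"fingers": 0, "dp": [0, 0.2, -0.15], "dr": [0, 0, 0]},
    {"fingers": 0, "dp": [0, 0.4, -0.15], "dr": [0, 0, 0]},
    {"fingers": 0, "dp": [0, 0.6, -0.15], "dr": [0, 0, 0]},
    {"fingers": 0, "dp": [0, 0.8, -0.15], "dr": [0, 0, 0]},
    {"fingers": 0, "dp": [0, 1.0, -0.15], "dr": [0, 0, 0]},
    {"fingers": 0, "dp": [0, 1.2, -0.15], "dr": [0, 0, 0]},
    {"fingers": 0, "dp": [0, 1.4, -0.15], "dr": [0, 0, 0]},
    {"fingers": 0, "dp": [0, 1.5, -0.15], "dr": [0, 0, 0]},
    {"fingers": 0, "dp": [0, 1.5, -0.15], "dr": [0, 0, 0]},
  ],
)

```text
clock: 16.55
ee_pos: [0.5768, 0.0173, 0.0441]
orientation: [0.615, 0.789, -0.008, -0.006]
ft_force: [-17.1, -2.2, 21.9]
gripper_width: 0.175
grip_force: 103.2
```

Emit:
arm_command(
  targets=[
    {"fingers": 0, "dp": [0, -0.3, -0.1], "dr": [0, 0, 0]},
    {"fingers": 0, "dp": [0, -0.3, -0.2], "dr": [0, 0, 0]},
    {"fingers": 0, "dp": [0, -0.3, -0.2], "dr": [0, 0, 0]},
    {"fingers": 0, "dp": [0, -0.3, -0.2], "dr": [0, 0, 0]},
    {"fingers": 0, "dp": [0, -0.3, -0.2], "dr": [0, 0, 0]},
    {"fingers": 0, "dp": [0, -0.3, -0.2], "dr": [0, 0, 0]},
    {"fingers": 0, "dp": [0, -0.3, -0.2], "dr": [0, 0, 0]},
    {"fingers": 0, "dp": [0, -0.3, -0.2], "dr": [0, 0, 0]},
    {"fingers": 0, "dp": [0, -0.3, -0.2], "dr": [0, 0, 0]},
    {"fingers": 0, "dp": [0, -0.3, -0.2], "dr": [0, 0, 0]},
  ],
)

```text
clock: 17.55
ee_pos: [0.5833, 0.0191, 0.0458]
orientation: [0.615, 0.789, 0.0, 0.0]
ft_force: [-0.9, -0.9, -2.6]
gripper_width: 0.173
grip_force: 99.5
```

Run:
```python
from h import *
im,X=cloud("wrist");print(st(),arm.get_obs()["ft_torque"].round(2));np.save("w6",X)
a=np.radians(14);u=np.array([np.cos(a),np.sin(a)]);v=np.array([-u[1],u[0]])
B=box(X,.45,.68,-.1,.12,.028,.046); s,t=B[:,:2]@u,B[:,:2]@v
k=(t>-.1)&(t<-.06);print("s",np.percentile(s[k],[.5,99.5]),"t",np.percentile(t,99.5),"z",np.median(B[:,2]))
A=np.c_[s[k],t[k],np.ones(k.sum())];print("tilt",np.linalg.lstsq(A,B[k,2],rcond=None)[0])
```

```text
{'clock': np.float64(17.6), 'ee_pos': array([0.5833, 0.0191, 0.0458]), 'orientation': array([0.6146, 0.7888, 0.    , 0.    ]), 'ft_force': array([-0.2093, -0.0565, -3.7304]), 'gripper_width': np.float64(0.1682), 'grip_force': np.float64(99.481)} [ 0.01 -0.01 -0.04]
s [0.46211743 0.6181836 ] t -0.045629946753791444 z 0.03428562222628515
tilt [-0.02878685 -0.16663706  0.03613947]
```

Emit:
arm_command(
  targets=[
    {"fingers": 0, "dp": [0.2, 0, 0.05], "dr": [0, 0, 0]},
    {"fingers": 0, "dp": [0.5, 0, 0.05], "dr": [0, 0, 0]},
    {"fingers": 0, "dp": [0.8, 0, 0.05], "dr": [0, 0, 0]},
    {"fingers": 0, "dp": [1.1, 0, 0.05], "dr": [0, 0, 0]},
    {"fingers": 0, "dp": [1.2, 0.1, 0.05], "dr": [0, 0, 0]},
    {"fingers": 0, "dp": [1.2, 0.2, 0.05], "dr": [0, 0, 0]},
    {"fingers": 0, "dp": [1.2, 0.3, 0.05], "dr": [0, 0, 0]},
    {"fingers": 0, "dp": [1.3, 0.3, 0.05], "dr": [0, 0, 0]},
    {"fingers": 0, "dp": [1.4, 0.3, 0.05], "dr": [0, 0, 0]},
    {"fingers": 0, "dp": [1.4, 0.3, 0.05], "dr": [0, 0, 0]},
  ],
)

```text
clock: 18.6
ee_pos: [0.5825, 0.0325, 0.0452]
orientation: [0.615, 0.789, -0.001, 0.0]
ft_force: [-1.0, -2.1, -4.5]
gripper_width: 0.172
grip_force: 99.5
```

```bash
cat > m.py <<'E'
from h import *
o=arm.get_obs();print(st(),o["ft_torque"].round(2))
a=np.radians(14.1);u=np.array([np.cos(a),np.sin(a)]);v=np.array([-u[1],u[0]]);f=o["ft_force"][:2]
R=Ro.from_quat(o["orientation"]).as_matrix()
print("far/side force",f@u,f@v,"pos s,t",o["ee_pos"][:2]@u,o["ee_pos"][:2]@v,"phi",np.arctan2(R[1,1],R[0,1]),"tilt s,t",R[:2,2]@u,R[:2,2]@v)
E
python3 m.py
```

```text
{'clock': np.float64(18.6), 'ee_pos': array([0.5825, 0.0325, 0.0452]), 'orientation': array([ 6.148e-01,  7.886e-01, -6.000e-04,  1.000e-04]), 'ft_force': array([-0.9628, -2.0564, -4.5131]), 'gripper_width': np.float64(0.1722), 'grip_force': np.float64(99.5465)} [-0.49  0.25 -0.02]
far/side force -1.4347194226076527 -1.7599113999015983 pos s,t 0.572826088993659 -0.11035749361540387 phi 0.24641074619515926 tilt s,t -0.0009239594576720706 -0.0008960038842052632
```

Emit:
arm_command(
  targets=[
    {"fingers": 0, "dp": [0.1, 0.05, 0], "dr": [0, 0, 0]},
    {"fingers": 0, "dp": [0.2, 0.1, 0], "dr": [0, 0, 0]},
    {"fingers": 0, "dp": [0.2, 0.15, 0.05], "dr": [0, 0, 0]},
    {"fingers": 0, "dp": [0.3, 0.2, 0.05], "dr": [0, 0, 0]},
    {"fingers": 0, "dp": [0.3, 0.2, 0.1], "dr": [0, 0, 0]},
    {"fingers": 0, "dp": [0.3, 0.2, 0.1], "dr": [0, 0, 0]},
    {"fingers": 0, "dp": [0.3, 0.2, 0.1], "dr": [0, 0, 0]},
    {"fingers": 0, "dp": [0.3, 0.2, 0.1], "dr": [0, 0, 0]},
    {"fingers": 0, "dp": [0.3, 0.2, 0.1], "dr": [0, 0, 0]},
    {"fingers": 0, "dp": [0.3, 0.2, 0.1], "dr": [0, 0, 0]},
  ],
)

```text
clock: 19.6
ee_pos: [0.5825, 0.0326, 0.0447]
orientation: [0.615, 0.788, -0.003, 0.0]
ft_force: [-4.5, -7.2, 4.2]
gripper_width: 0.172
grip_force: 100.5
```

```bash
python3 m.py
```

```text
{'clock': np.float64(19.6), 'ee_pos': array([0.5825, 0.0326, 0.0447]), 'orientation': array([ 6.155e-01,  7.881e-01, -3.100e-03,  5.000e-04]), 'ft_force': array([-4.4568, -7.1836,  4.244 ]), 'gripper_width': np.float64(0.1717), 'grip_force': np.float64(100.4866)} [-1.61  0.91  0.1 ]
far/side force -6.072581987913441 -5.881416022954096 pos s,t 0.5729402280529189 -0.1102712604841812 phi 0.24475491308199793 tilt s,t -0.004337095389798143 -0.004531056845212892
```

Emit:
arm_command(
  targets=[
    {"fingers": 0, "dp": [0.05, 0.05, 0], "dr": [0, 0, 0]},
    {"fingers": 0, "dp": [0.1, 0.1, 0], "dr": [0, 0, 0]},
    {"fingers": 0, "dp": [0.15, 0.15, 0], "dr": [0, 0, 0]},
    {"fingers": 0, "dp": [0.2, 0.2, 0], "dr": [0, 0, 0]},
    {"fingers": 0, "dp": [0.2, 0.2, 0], "dr": [0, 0, 0]},
    {"fingers": 0, "dp": [0.2, 0.2, 0], "dr": [0, 0, 0]},
    {"fingers": 0, "dp": [0.2, 0.2, 0], "dr": [0, 0, 0]},
    {"fingers": 0, "dp": [0.2, 0.2, 0], "dr": [0, 0, 0]},
    {"fingers": 0, "dp": [0.2, 0.2, 0], "dr": [0, 0, 0]},
    {"fingers": 0, "dp": [0.2, 0.2, 0], "dr": [0, 0, 0]},
  ],
)

```text
clock: 20.6
ee_pos: [0.5826, 0.0327, 0.0447]
orientation: [0.616, 0.788, -0.005, 0.0]
ft_force: [-6.1, -10.5, 6.6]
gripper_width: 0.173
grip_force: 101.0
```

```bash
python3 m.py
python3 - <<'E'
from h import *
im,X=cloud("wrist");cv2.imwrite("pics/w7.png",im)
a=np.radians(14.1);u=np.array([np.cos(a),np.sin(a)]);v=np.array([-u[1],u[0]])
S=X[...,:2]@u;T=X[...,:2]@v;Z=X[...,2]
for nm,lo in(("base",(.548,.598,-.085,-.067)),("bed",(.47,.53,-.12,-.08)),("farf",(.606,.616,-.11,-.08)),("sidef",(.55,.59,-.061,-.05))):
    k=(S>lo[0])&(S<lo[1])&(T>lo[2])&(T<lo[3]);A=np.c_[S[k],T[k],np.ones(k.sum())];print(nm,k.sum(),np.nanmedian(Z[k]).round(4),np.linalg.lstsq(A,Z[k],rcond=None)[0][:2].round(3))
k=(Z>.027)&(Z<.037)&(S>.53)&(S<.604)&(T<-.06); 
im2,X2=cloud("side")
print("rib now");rect(box(X2,.35,.58,.25,.42,.113,.14),"rib")
E
```

```text
{'clock': np.float64(20.6), 'ee_pos': array([0.5826, 0.0327, 0.0447]), 'orientation': array([ 6.159e-01,  7.878e-01, -5.300e-03,  3.000e-04]), 'ft_force': array([ -6.1254, -10.4758,   6.6352]), 'gripper_width': np.float64(0.173), 'grip_force': np.float64(100.9503)} [-2.36  1.3   0.17]
far/side force -8.492910796999745 -8.667950479359703 pos s,t 0.5730611643414713 -0.1101862098951693 phi 0.24366984656472776 tilt s,t -0.007917677754134387 -0.006933520141556133
base 4215 0.034 [-0.05  -1.899]
bed 12276 0.1165 [2.296 0.228]
farf 4023 0.1121 [ 2.557 -2.998]
sidef 1540 0.0277 [0.011 0.014]
rib now
rib 114 rect c [467.4 337.5] s [52.  18.4] a 16.9 | mean [466.9 333.2] pca deg 16.3 z [0.1141 0.1257 0.1336]
```

View pics/w7.png

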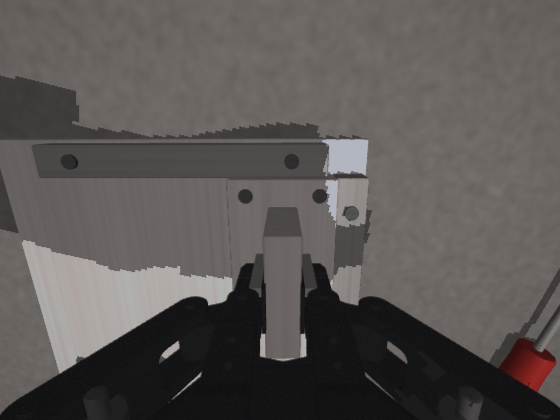

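The bracket is flush at the side fence (row 178) and at the far fence (column 338). I'll check its height and flatness on the base top.

Run:
```python
from h import *
im,X=cloud("wrist")
a=np.radians(14.1);u=np.array([np.cos(a),np.sin(a)]);v=np.array([-u[1],u[0]])
for nm,(r0,r1,c0,c1) in {"base":(184,235,236,262),"baseR":(184,235,302,330),"base all":(184,206,236,330),"bed":(180,255,60,215),"sidef":(150,172,100,280),"farf":(185,230,345,358)}.items():
    P=X[r0:r1,c0:c1].reshape(-1,3);P=P[np.isfinite(P[:,0])];s,t=P[:,:2]@u,P[:,:2]@v
    c=np.linalg.lstsq(np.c_[s-s.mean(),t-t.mean(),np.ones(len(s))],P[:,2],rcond=None)[0]
    print(nm,c.round(4),s.min().round(4),s.max().round(4),t.min().round(4),t.max().round(4))
```

```text
base [-0.0104  0.0033  0.0337] 0.546 0.5608 -0.0953 -0.0661
baseR [-0.007   0.0002  0.0334] 0.5825 0.5982 -0.0951 -0.0662
base all [-0.0096 -0.0059  0.0335] 0.5468 0.5975 -0.0784 -0.0661
bed [0.0009 0.0019 0.0125] 0.4255 0.5308 -0.1175 -0.0674
sidef [0.0014 0.0017 0.0276] 0.4718 0.5703 -0.0605 -0.0487
farf [-0.0409 -0.0236  0.0282] 0.6066 0.6154 -0.0945 -0.0679
```

```bash
python3 -c "
from bench import workorder;print(workorder.hand_in())"
```

```text
the job is handed in; nothing more can be done
None
```

I handed the job in at about 21 s of the 64 s limit, but the hand-in gave no verdict. The cover hangs free astride the bar, and the gripper holds the bracket within about 1 mm of the bed, pressing about 8 N towards each fence.

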